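# Unlatch and take the cover off a switch box

### The arm

A 6-joint arm with a two-finger parallel gripper is mounted at the origin on the work surface. World frame = base frame: x ahead of the robot, y to its left, z up, the work surface at z = 0. Lengths are in m, angles in degrees, forces in N, time in s.
With the tool pointing down it reaches from about 0.35 to 0.875 m from the base axis. Payload 4.2 kg.
Tool frame: the origin (TCP) lies on the centre line of the jaws, within the pads' length; the fingertips stand 22 mm ahead of it and the grasp point (between the pads) lies 3 mm ahead of it (r.tcp_to_tips is the distance from the TCP to the fingertips, in m); z points along the fingers, y is the line along which they close (so a half turn about z gives the same grasp; the last joint's range is limited). The gripper opens to 87 mm and grips with 3 to 60 N. Pads are 19 mm wide; open, the fingers measure 117 mm over their backs; the gripper's body (75 mm by 190 mm) begins 51 mm behind the grasp point.
Start: joints at [91.65, 22.042, 0.453, 0, -68.411, -14.817], TCP at [0.142, 0.609, 0.245] pointing down, gripper open.
Joint ranges: [-179.83, 179.83], [-69.29, 118.12], [-61.27, 80.66], [-181.25, 117.63], [-171.15, -9.14], [-177.46, 177.46]. Speed limits (degrees/s): [159.86, 159.86, 180, 180, 180, 180].

### API

Orientations are given as a 3x3 rotation matrix whose columns are the frame's x, y, z axes.
In Python, from station import r gives the robot as it stands.
- The arm moves only by the tool apply_moves, never from a script. Its argument "plan" is a list of rows, each an object with "grip": the opening, from 0 (shut) to 1 (fully open); "offset": the shift along the tool's x, y, z in cm, a list of three; "spin": the turn about the tool's z in rad. A call has 1 to 5 rows; each row is the pose to reach, as a shift and turn from the pose commanded when the call began, along the tool's axes at that moment; what a row does not reach only later rows make up. A row lasts 1/10 s, in which the tool goes at most 50 mm and 8.59 degrees, less where a joint would pass 70% of its speed; a pose out of reach is approached as far as the arm can. A call with a gripper value outside its range is refused whole. The fingers move at their own pace and stop on an object; the grip force is fixed at half the most. Time passes only in rows, so rows that repeat a pose let the fingers close. It gives the time, the measured TCP pose, the force, the opening and the grip force at its end, in the units of the state.
- r.sense(): the state, without advancing time (a new reading comes with each control period).
- r.capture(name): name is "scene" or "top" or "wrist"; returns a dict with "img" (420x560x3 uint8, blue, green, red), "depth" (420x560 float32, m along the optical axis (not along the pixel's ray), 0 where there is no reading), "mtx" (3x3 intrinsics, pixels), "R" (3x3) and "t" (3): a world point X has camera coordinates R X + t. Camera axes: x right, y down, z forward; pixel columns grow to the right and rows downward; lengths in m; the calibration is good to about 2 mm. A picture is of the moment at which its call begins.
- r.finish_job(): hands the job in; it is judged then, once.
The state is a dict: "time_s": time; "joints": joint angles; "joint_velocities": joint speeds; "effort": joint torques, N m; "tcp_pos": TCP position; "ee_rot": TCP orientation; "wrist_force": force on the tool from outside, world axes, zero at the start; "moment": the same for the moment, N m; "gripper_width": opening from 0.0 (shut) to 1.0 (fully open); "gripper_force": force on a finger pad.
Only numpy, scipy, OpenCV 4.12 (cv2) and the standard library are available. Lean on these libraries where they do the work, as an engineer would, in place of code of your own. Each camera call takes 0.05 s, during which the arm holds its last target. There are 200 camera calls.

### The job

Open the grey switch box on the bench so its breakers can be checked: turn the red wing knob a quarter turn counter-clockwise (seen from above) so that its latch tongue swings clear of the yellow cover, then slide the cover towards the knob as far as its stops so that the wide ends of its keyhole slots come under the two stud heads, and lift it straight off. Lay the cover gently, handle up and flat, fully on the black mat and let go of it, without dropping it. Leave the latch turned open and do not disturb the other things on the bench.

Things in the scene. Friction and masses are not known exactly. Their poses are not given: they have to be found in the camera images.
- switchbox: grey steel box fixed on the bench, 260 (its x) x 210 (its y) mm, its rim and deck 85 mm high, open under the cover; origin: centre of its underside. Its +x is the direction in which the cover slides free, towards the knob. Rims 5 mm high guide the cover 2.5 mm off its sides; end stops 6 mm high halt the cover after 25 mm of slide.
- studs (a point): point on the box's rim half-way between two fixed steel shoulder studs that hold the cover down, at x = -33, y = 0 mm in the box's frame; the studs stand 65 mm to either side of it along the box's y. Heads 18 mm across, underside 6.5 mm and top 11.5 mm above the rim.
- latch (a joint): angle of the wing knob and its tongue: 0 = latched (tongue along the box's x, its end 2.5 mm from the cover's edge, barring the slide), 1.571 = open, against its stop, turned counter-clockwise seen from above. Starts at 0 to 0.25. Stays where left; turning takes 0.06 N m (about 3 N near the wing's end). The slide is free above about 1.3.
- knob (a point): centre of the red wing, on the knob's upright axis, 109 mm above the bench, at x = +72.5, y = 0 mm in the box's frame; turns with the knob. The wing is a bar 64 mm long (this frame's x, 32 mm to either side), 10 mm thick, from 98 to 120 mm above the bench, hub 22 mm across. The tongue lies beneath it, reaching 40 mm to -x, below 92 mm.
- cover_mid (a point): centre of the loose yellow cover, a 150 (x) x 180 (y) x 4 mm plate, about 0.35 kg. Starts on the box's rim, 45 mm to -x of the box's centre, axes as the box's. Keyhole slots along x at y = +-65 mm: narrow end 11 mm (studs there at first), wide end 27 mm; the stud heads pass when it has slid 21 to 28 mm along the box's +x. Friction 1 to 4 N.
- handle (a point): centre of the cover's black grip bar, 20 mm above cover_mid: 14 mm (cover's x) by 80 mm (cover's y), 16 mm high, with 10 mm of room between it and the plate except at its two feet (y = +-29 to +-39 mm).
- mat: black rubber mat, 260 x 260 mm, 4 mm thick, fixed on the bench to the left or the right of the box (an orange parts bin 60 mm high stands on the other side); origin at the centre of its underside.
- spraycan_mid (a point): blue spray can, 54 mm across and 170 mm high, loose, standing beyond the box; its centre. Leave alone.
- jar_mid (a point): jar with red lid, 64 mm across and 85 mm high, loose; its centre. Leave alone.
- screwdriver_grip (a point): loose screwdriver; the middle of its handle. Leave alone.
- hammer_grip (a point): loose hammer; the middle of its handle's grip. Leave alone.
- tape_mid (a point): loose yellow tape measure, 68 mm across and 28 mm high; its centre. Leave alone.
Not all that is in view belongs to the job. What is meant by the part that bears cover_mid is not blue, and is the larger of those in its own colour.

How it is judged:
By the outcome, as a careful person would: the job done as asked, in the order asked, and still so for the second after the job is handed in, with the robot touching nothing.
It also fails if it takes over 58 s, if anything falls off the work surface, if the arm or the gripper's body presses on something with over 40 N, if the wrist force passes 120 N, or if a joint passes its speed limit or range.

## Working session

There is one attempt and no reset: what is moved stays moved. The work goes in short steps, Python scripts to look and compute and a tool call to move; the robot and the scene stay as the last step left them, time stands still between calls to the robot, and variables do not carry over. Pictures are saved under pics/ and viewed, at most 10 in all, crops included, and the job is handed in when it is done.

Besides the shell and the picture viewer there is one more tool, called after "Emit:" as a command line: name --argument value ..., lists and objects as JSON in quotes. apply_moves: Moves the arm, as the interface text tells. Its arguments: {"type":"object","properties":{"plan":{"type":"array"}},"required":["plan"]}

```bash
mkdir -p pics; cat > h.py <<'E'
import numpy as np, cv2, pickle
from station import r
def cap(n,f):
    c=r.capture(n); cv2.imwrite(f'pics/{f}.png',c['img']); pickle.dump(c,open(f'pics/{f}.pkl','wb')); return c
def load(f): return pickle.load(open(f'pics/{f}.pkl','rb'))
def px(c,u,v,z=None):
    "world point at pixel; by depth, or on plane of height z"
    d=np.linalg.inv(c['mtx'])@[u,v,1]; R=c['R'];t=c['t']
    if z is None: return R.T@(d*np.median(c['depth'][int(v)-1:int(v)+2,int(u)-1:int(u)+2])-t)
    o=-R.T@t; w=R.T@d; return o+w*(z-o[2])/w[2]
E
python3 - <<'E'
from h import *
c=cap('top','top1');cap('scene','scene1')
s=r.sense();print({k:np.round(v,3) for k,v in s.items()})
E
```

```text
{'time_s': np.float64(0.1), 'joints': array([ 9.1650e+01,  2.2088e+01,  3.8700e-01, -2.5000e-02, -6.8412e+01,
       -1.4817e+01]), 'joint_velocities': array([-0.031, -0.06 ,  0.207,  0.141,  0.008, -0.048]), 'effort': array([-0.0000e+00, -3.9169e+01,  1.8794e+01,  4.2320e+00,  1.4000e-02,
       -0.0000e+00]), 'tcp_pos': array([0.142, 0.608, 0.244]), 'ee_rot': array([[ 0.974, -0.228, -0.   ],
       [-0.228, -0.974, -0.002],
       [ 0.   ,  0.002, -1.   ]]), 'wrist_force': array([ 0.007,  1.036, -0.067]), 'moment': array([-0.005, -0.036, -0.054]), 'gripper_force': np.float64(0.0), 'gripper_width': np.float64(0.995)}
```

View pics/top1.png

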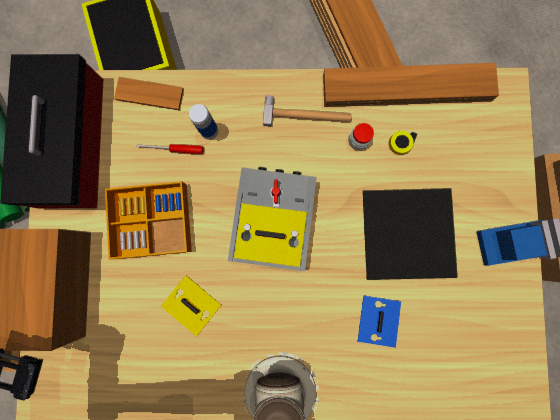

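View pics/scene1.png

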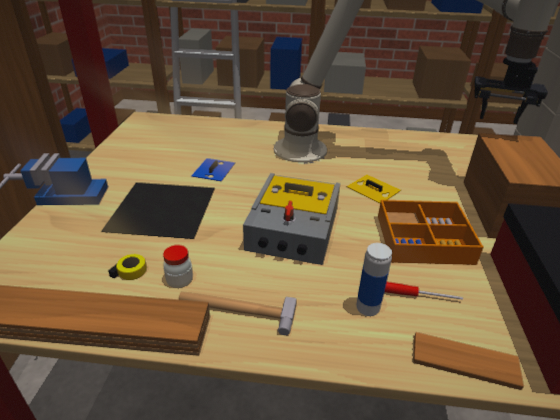

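The top view shows the box at about (272,220), the knob at (277,190), the handle at (270,235), the mat at (410,233) and the bin on the left. I'll enlarge the box and mat.

```bash
python3 - <<'E'
from h import *
c=load('top1')
cv2.imwrite('pics/crop1.png',cv2.resize(c['img'][160:280,220:325],None,fx=5,fy=5,interpolation=cv2.INTER_CUBIC)[:600])
for n,q in {'mat':[(363.5,192),(451,188),(457,277),(368,279)]}.items():
    P=[px(c,*p,z=.004) for p in q]; print(n,np.round(P,3),np.mean(P,0))
for p in [(277,192),(270,235),(255,215),(410,233)]: print(p,px(c,*p).round(3))
img=c['img'].astype(int);b,g,rr=img[...,0],img[...,1],img[...,2]
m=((rr>150)&(g>140)&(b<90)).astype(np.uint8); m[:160]=0;m[:,:225]=0;m[280:]=0;m[:,330:]=0
cn=max(cv2.findContours(m,0,2)[0],key=cv2.contourArea)
R=cv2.minAreaRect(cn);print(R); 
B=cv2.boxPoints(R);P=np.array([px(c,*p,z=.089) for p in B]);print(P.round(4),P.mean(0))
m=((rr>150)&(g<70)&(b<70)).astype(np.uint8); m[:160]=0;m[:,:225]=0;m[280:]=0;m[:,330:]=0
ys,xs=np.nonzero(m);print(xs.min(),xs.max(),ys.min(),ys.max())
P=np.array([px(c,x,y,z=.12)[:2] for x,y in zip(xs,ys)]);print(P.mean(0),np.linalg.eigh(np.cov(P.T)))
E
```

```text
mat [[ 0.567 -0.246  0.004]
 [ 0.579 -0.502  0.004]
 [ 0.321 -0.508  0.004]
 [ 0.315 -0.254  0.004]] [ 0.44547693 -0.37742986  0.004     ]
(277, 192) [0.551 0.006 0.121]
(270, 235) [0.436 0.024 0.114]
(255, 215) [0.492 0.066 0.089]
(410, 233) [ 0.447 -0.378  0.004]
((270.0196533203125, 234.60263061523438), (66.54442596435547, 55.77308654785156), 7.594643592834473)
[[ 0.3756  0.1241  0.089 ]
 [ 0.5262  0.1058  0.089 ]
 [ 0.502  -0.0748  0.089 ]
 [ 0.3525 -0.0542  0.089 ]] [0.43905736 0.02522849 0.089     ]
272 279 179 201
[0.55594471 0.00983736] EighResult(eigenvalues=array([1.47939983e-05, 2.44226128e-04]), eigenvectors=array([[-0.05765783, -0.9983364 ],
       [-0.9983364 ,  0.05765783]]))
```

View pics/crop1.png

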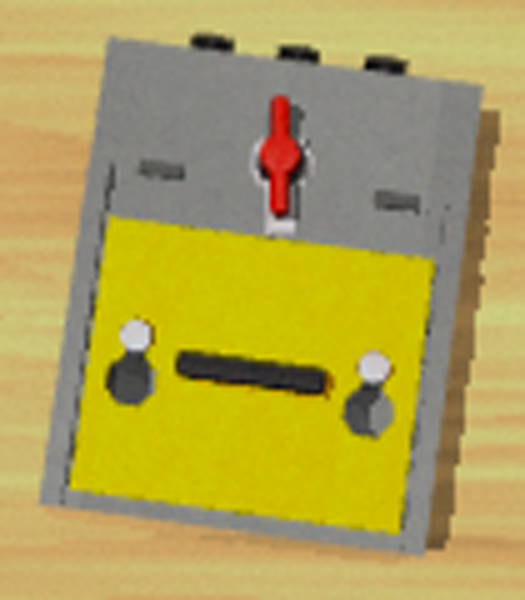

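```bash
cat >> h.py <<'E'
def go(p,yaw):
    "offset (cm, tool axes) and spin (rad) to TCP position p with tool x at yaw deg"
    s=r.sense(); R=np.array(s['ee_rot']); d=R.T@(np.array(p)-s['tcp_pos'])*100
    y0=np.degrees(np.arctan2(R[1,0],R[0,0])); e=(y0-yaw+180)%360-180
    print('offset',d.round(2),'spin',round(np.radians(e),3),'yaw',round(y0,2),'j',np.round(s['joints'],1),'tcp',np.round(s['tcp_pos'],4),'f',np.round(s['wrist_force'],1),'t',s['time_s'])
E
python3 -c "
from h import *
go([.556,.0098,.2],176.7)
go([.556,.0098,.2],-3.3)"
```

```text
offset [53.92 48.81  4.46] spin 2.969 yaw -13.18 j [ 91.6  22.1   0.4  -0.  -68.4 -14.8] tcp [0.1422 0.6081 0.2435] f [ 0.   1.  -0.1] t 0.1
offset [53.92 48.81  4.46] spin -0.172 yaw -13.18 j [ 91.6  22.1   0.4  -0.  -68.4 -14.8] tcp [0.1422 0.6081 0.2435] f [ 0.   1.  -0.1] t 0.1
```

Emit:
apply_moves --plan '[{"grip": 1,"offset": [3.6,3.25,0],"spin": 0.14},{"grip": 1,"offset": [7.2,6.5,0],"spin": 0.28},{"grip": 1,"offset": [10.8,9.75,0],"spin": 0.42},{"grip": 1,"offset": [14.4,13,0],"spin": 0.56},{"grip": 1,"offset": [18,16.3,0],"spin": 0.7}]'

```text
time_s: 0.6
tcp_pos: [0.2811, 0.4069, 0.2442]
ee_rot: [[0.594, -0.805, -0.0], [-0.805, -0.594, -0.001], [0.0, 0.001, -1.0]]
wrist_force: [0.6, 1.1, -0.5]
gripper_width: 1.0
gripper_force: 0.0
```

```bash
python3 -c "
from h import *
go([.556,.0098,.2],176.7)"
```

```text
offset [48.27  1.45  4.44] spin 2.264 yaw -53.57 j [ 74.2   9.3 -17.4  -0.  -63.4 -37.8] tcp [0.2811 0.4069 0.2442] f [ 0.6  1.1 -0.5] t 0.6
```

Emit:
apply_moves --plan '[{"grip": 1,"offset": [4.8,0.15,0],"spin": 0.14},{"grip": 1,"offset": [9.6,0.3,0],"spin": 0.28},{"grip": 1,"offset": [14.4,0.45,0],"spin": 0.42},{"grip": 1,"offset": [19.2,0.6,0],"spin": 0.56},{"grip": 1,"offset": [24,0.7,0],"spin": 0.7}]'

```text
time_s: 1.1
tcp_pos: [0.4189, 0.2104, 0.2445]
ee_rot: [[-0.064, -0.998, -0.0], [-0.998, 0.064, 0.0], [-0.0, 0.0, -1.0]]
wrist_force: [1.5, 0.9, -0.5]
gripper_width: 0.999
gripper_force: 0.0
```

```bash
python3 -c "
from h import *
go([.556,.0098,.2],176.7)"
```

```text
offset [ 19.13 -14.98   4.45] spin 1.564 yaw -93.69 j [ 46.6   6.7 -20.5  -0.  -62.8 -50.3] tcp [0.4189 0.2104 0.2445] f [ 1.5  0.9 -0.5] t 1.1
```

Emit:
apply_moves --plan '[{"grip": 1,"offset": [3.8,-3,0],"spin": 0.14},{"grip": 1,"offset": [7.6,-6,0],"spin": 0.28},{"grip": 1,"offset": [11.4,-9,0],"spin": 0.42},{"grip": 1,"offset": [15.2,-12,0],"spin": 0.56},{"grip": 1,"offset": [19.1,-15,0],"spin": 0.7}]'

```text
time_s: 1.6
tcp_pos: [0.5575, 0.0109, 0.2442]
ee_rot: [[-0.692, -0.722, -0.001], [-0.722, 0.692, 0.0], [0.0, 0.0, -1.0]]
wrist_force: [0.6, 1.2, 0.0]
gripper_width: 1.002
gripper_force: 0.0
```

```bash
python3 -c "
from h import *
go([.556,.0098,.2],176.7)"
```

```text
offset [0.18 0.03 4.42] spin 0.864 yaw -133.82 j [ 17.8  15.5  -9.2  -0.  -65.3 -61.6] tcp [0.5575 0.0109 0.2442] f [0.6 1.2 0. ] t 1.6
```

Emit:
apply_moves --plan '[{"grip": 1,"offset": [0,0,0],"spin": 0.14},{"grip": 1,"offset": [0,0,0],"spin": 0.28},{"grip": 1,"offset": [0,0,0],"spin": 0.42},{"grip": 1,"offset": [0,0,0],"spin": 0.57},{"grip": 1,"offset": [0,0,0],"spin": 0.71}]'

```text
time_s: 2.1
tcp_pos: [0.5565, 0.0126, 0.2439]
ee_rot: [[-0.995, -0.095, -0.001], [-0.095, 0.995, -0.0], [0.001, -0.0, -1.0]]
wrist_force: [-0.1, 0.2, -0.1]
gripper_width: 1.002
gripper_force: 0.0
```

Emit:
apply_moves --plan '[{"grip": 1,"offset": [0,0,0],"spin": 0.14},{"grip": 1,"offset": [0,0,0],"spin": 0.155},{"grip": 1,"offset": [0,0,0],"spin": 0.155}]'

```text
time_s: 2.4
tcp_pos: [0.5567, 0.0128, 0.2442]
ee_rot: [[-0.999, 0.051, -0.001], [0.051, 0.999, -0.0], [0.001, -0.0, -1.0]]
wrist_force: [-0.4, 0.6, -0.1]
gripper_width: 1.002
gripper_force: 0.0
```

```bash
python3 - <<'E'
from h import *
c=cap('wrist','wr1'); go([.556,.0098,.122],176.7)
img=c['img'].astype(int);b,g,rr=img[...,0],img[...,1],img[...,2]
m=((rr>130)&(g<70)&(b<70)).astype(np.uint8)
cn=max(cv2.findContours(m,0,2)[0],key=cv2.contourArea);q=cv2.minAreaRect(cn);print(q)
P=np.array([px(c,*p,z=.12) for p in cv2.boxPoints(q)]);print(P.round(4),P.mean(0))
E
```

```text
offset [ 0.05 -0.3  12.23] spin 0.007 yaw 177.09 j [  18.    15.4   -9.3   -0.   -65.3 -110.9] tcp [0.5567 0.0128 0.2443] f [ 0.7 -0.6 -0. ] t 2.45
((281.9334411621094, 229.81568908691406), (12.677275657653809, 23.95245361328125), 6.709836959838867)
[[0.584  0.0049 0.12  ]
 [0.5657 0.008  0.12  ]
 [0.5673 0.0172 0.12  ]
 [0.5857 0.0142 0.12  ]] [0.57566476 0.01105063 0.12      ]
```

View pics/wr1.png

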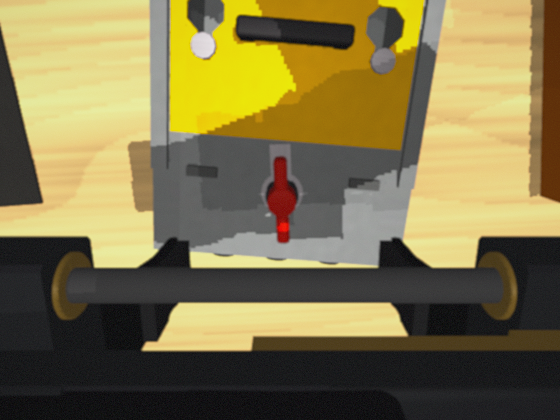

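The wrist view shows the wing from (280,157) to (283,241) with its hub at (282,199), and the handle at (295,32).

```bash
python3 - <<'E'
from h import *
c=load('wr1')
a,b=px(c,280,157,.12),px(c,283,242,.12);print(a,b,px(c,282,198,.12),(a+b)/2,np.degrees(np.arctan2(*(a-b)[1::-1])))
a,b=px(c,170,131,.089),px(c,401,151,.089);print(a,b,np.degrees(np.arctan2(*(b-a)[1::-1]))-90)
a,b=px(c,238,27,.115),px(c,353,37,.115);print(a,b,(a+b)/2,np.degrees(np.arctan2(*(b-a)[1::-1]))-90)
E
```

```text
[0.52170969 0.01254235 0.12      ] [0.58516924 0.01135202 0.12      ] [0.5514256  0.01238525 0.12      ] [0.55343947 0.01194718 0.12      ] 178.92541056585938
[ 0.50111014 -0.07186029  0.089     ] [0.52575182 0.10704369 0.089     ] -7.8423987049675645
[ 0.43511363 -0.01062564  0.115     ] [0.44513729 0.06527016 0.115     ] [0.44012546 0.02732226 0.115     ] -7.523590631123028
```

Emit:
apply_moves --plan '[{"grip": 1,"offset": [0.15,-0.18,4],"spin": 0},{"grip": 1,"offset": [0.15,-0.18,8],"spin": 0},{"grip": 1,"offset": [0.15,-0.18,11],"spin": 0},{"grip": 0.6,"offset": [0.15,-0.18,12.2],"spin": 0},{"grip": 0.4,"offset": [0.15,-0.18,12.2],"spin": 0}]'

```text
time_s: 2.95
tcp_pos: [0.5545, 0.0108, 0.1211]
ee_rot: [[-0.999, 0.052, -0.004], [0.052, 0.999, -0.001], [0.003, -0.001, -1.0]]
wrist_force: [-0.1, 0.2, -0.0]
gripper_width: 0.895
gripper_force: 0.0
```

Emit:
apply_moves --plan '[{"grip": 0,"offset": [0,0,0],"spin": 0},{"grip": 0,"offset": [0,0,0],"spin": 0},{"grip": 0,"offset": [0,0,0],"spin": 0},{"grip": 0,"offset": [0,0,0],"spin": 0},{"grip": 0,"offset": [0,0,0],"spin": 0}]'

```text
time_s: 3.45
tcp_pos: [0.5555, 0.0111, 0.1232]
ee_rot: [[-0.999, 0.053, 0.001], [0.053, 0.999, 0.0], [-0.001, 0.0, -1.0]]
wrist_force: [-0.2, -0.5, 0.6]
gripper_width: 0.444
gripper_force: 0.0
```

Emit:
apply_moves --plan '[{"grip": 0,"offset": [0,0,0],"spin": 0},{"grip": 0,"offset": [0,0,0],"spin": 0},{"grip": 0,"offset": [0,0,0],"spin": 0},{"grip": 0,"offset": [0,0,0],"spin": 0}]'

```text
time_s: 3.85
tcp_pos: [0.5553, 0.0108, 0.1226]
ee_rot: [[-0.999, 0.053, -0.0], [0.053, 0.999, -0.0], [0.0, -0.0, -1.0]]
wrist_force: [1.2, -2.1, 1.2]
gripper_width: 0.243
gripper_force: 30.0
```

Emit:
apply_moves --plan '[{"grip": 0,"offset": [0,0,0],"spin": -0.1},{"grip": 0,"offset": [0,0,0],"spin": -0.22},{"grip": 0,"offset": [0,0,0],"spin": -0.34},{"grip": 0,"offset": [0,0,0],"spin": -0.46},{"grip": 0,"offset": [0,0,0],"spin": -0.58}]'

```text
time_s: 4.35
tcp_pos: [0.5552, 0.0107, 0.1226]
ee_rot: [[-0.862, -0.507, -0.0], [-0.507, 0.862, -0.0], [0.0, -0.0, -1.0]]
wrist_force: [0.3, -2.5, 1.3]
gripper_width: 0.245
gripper_force: 30.0
```

Emit:
apply_moves --plan '[{"grip": 0,"offset": [0,0,0],"spin": -0.12},{"grip": 0,"offset": [0,0,0],"spin": -0.24},{"grip": 0,"offset": [0,0,0],"spin": -0.36},{"grip": 0,"offset": [0,0,0],"spin": -0.48},{"grip": 0,"offset": [0,0,0],"spin": -0.6}]'

```text
time_s: 4.85
tcp_pos: [0.5553, 0.0107, 0.1226]
ee_rot: [[-0.425, -0.905, -0.0], [-0.905, 0.425, -0.0], [0.0, -0.0, -1.0]]
wrist_force: [0.3, -2.7, 0.5]
gripper_width: 0.243
gripper_force: 30.0
```

```bash
python3 -c "
from h import *
go([.555,.011,.122],-97.5)
print(r.sense()['moment'])
c=cap('wrist','wr2')"
```

```text
offset [-0.02  0.04  0.06] spin -0.308 yaw -115.17 j [ 17.8  22.2 -18.8   0.  -49.  -43. ] tcp [0.5553 0.0107 0.1226] f [ 0.3 -2.7  0.5] t 4.85
[-0.55378905 -0.15777508 -0.06184819]
```

View pics/wr2.png

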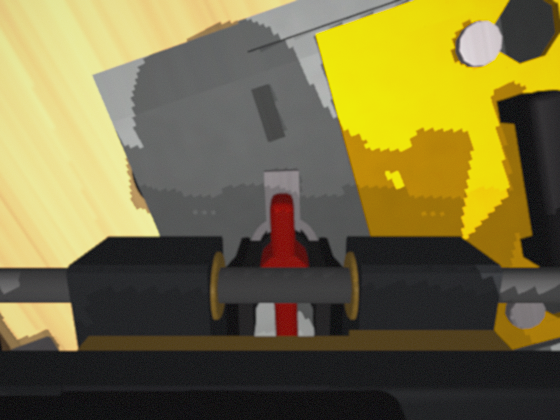

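The wing is still held straight between the jaws and the tongue is turning with it. I'll finish the turn.

Emit:
apply_moves --plan '[{"grip": 0,"offset": [0,0,0],"spin": -0.1},{"grip": 0,"offset": [0,0,0],"spin": -0.2},{"grip": 0,"offset": [0,0,0],"spin": -0.27},{"grip": 0,"offset": [0,0,0],"spin": -0.3},{"grip": 0,"offset": [0,0,0],"spin": -0.3}]'

```text
time_s: 5.4
tcp_pos: [0.5553, 0.0107, 0.1227]
ee_rot: [[-0.146, -0.989, 0.0], [-0.989, 0.146, -0.0], [0.0, -0.0, -1.0]]
wrist_force: [0.5, -3.0, 1.2]
gripper_width: 0.242
gripper_force: 30.0
```

```bash
python3 -c "
from h import *
go([.44,.0265,.2],-97.5)
print(r.sense()['moment'])"
```

```text
offset [ 0.12 11.64 -7.74] spin -0.016 yaw -98.4 j [ 17.8  22.2 -18.8   0.  -49.  -26.2] tcp [0.5553 0.0107 0.1227] f [ 0.5 -3.   1.2] t 5.4
[-0.84816033 -0.25992187 -0.2923981 ]
```

Emit:
apply_moves --plan '[{"grip": 0.6,"offset": [0,0,0],"spin": 0.02},{"grip": 0.6,"offset": [0,0,0],"spin": 0.02},{"grip": 0.6,"offset": [0,0,0],"spin": 0.02},{"grip": 0.6,"offset": [0,0,-4],"spin": 0.02},{"grip": 0.6,"offset": [0,0,-8],"spin": 0}]'

```text
time_s: 5.9
tcp_pos: [0.5544, 0.0112, 0.2022]
ee_rot: [[-0.143, -0.99, -0.004], [-0.99, 0.143, -0.001], [0.001, 0.004, -1.0]]
wrist_force: [1.0, -0.5, 1.0]
gripper_width: 0.572
gripper_force: 0.0
```

Emit:
apply_moves --plan '[{"grip": 0.6,"offset": [0,4,0],"spin": 0},{"grip": 0.6,"offset": [0.1,8,0],"spin": 0},{"grip": 0.6,"offset": [0.1,11.6,0],"spin": 0},{"grip": 0.6,"offset": [0.1,11.6,0],"spin": -0.016}]'

```text
time_s: 6.3
tcp_pos: [0.436, 0.0265, 0.2025]
ee_rot: [[-0.126, -0.992, -0.002], [-0.992, 0.126, 0.001], [-0.0, 0.002, -1.0]]
wrist_force: [1.0, 0.4, -0.8]
gripper_width: 0.597
gripper_force: 0.0
```

```bash
python3 - <<'E'
from h import *
c=cap('wrist','wr3'); cap('top','top2')
go([.44,.0265,.115],-97.5)
w=c['img']; t=cv2.resize(load('top2')['img'][160:280,220:325],None,fx=3.5,fy=3.5)
cv2.imwrite('pics/m3.png',np.hstack([cv2.resize(w,None,fx=.75,fy=.75)[:315],t[:315]]))
E
```

```text
offset [0.07 0.03 8.82] spin 0.004 yaw -97.25 j [ 24.8   6.1 -27.7   0.  -56.1 -32. ] tcp [0.4403 0.0271 0.2032] f [ 0.6  0.3 -0. ] t 6.4
```

View pics/m3.png

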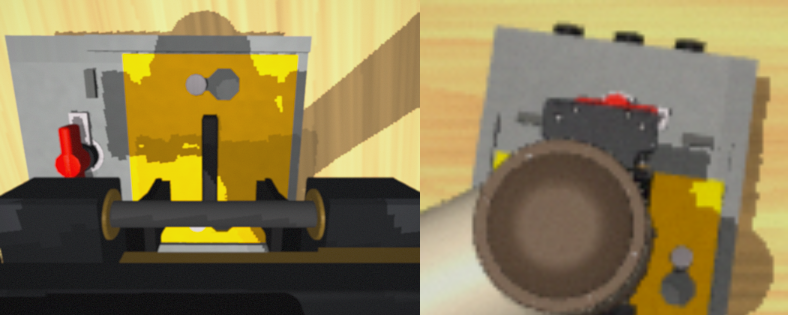

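The wing now lies across the box (left half, ~(70,150)), so the latch is open, and the handle (210,165) is centred between the jaws. Next is to descend and grip.

Emit:
apply_moves --plan '[{"grip": 0.6,"offset": [0.07,0,4],"spin": 0},{"grip": 0.6,"offset": [0.07,0,7.5],"spin": 0},{"grip": 0.5,"offset": [0.07,0,8.7],"spin": 0},{"grip": 0.4,"offset": [0.07,0,8.7],"spin": 0},{"grip": 0,"offset": [0.07,0,8.7],"spin": 0}]'

```text
time_s: 6.9
tcp_pos: [0.4414, 0.0263, 0.1157]
ee_rot: [[-0.128, -0.992, 0.0], [-0.992, 0.128, -0.0], [0.0, -0.0, -1.0]]
wrist_force: [-0.6, -0.1, -0.0]
gripper_width: 0.411
gripper_force: 0.0
```

Emit:
apply_moves --plan '[{"grip": 0,"offset": [0,0,0],"spin": 0},{"grip": 0,"offset": [0,0,0],"spin": 0},{"grip": 0,"offset": [0,0,0],"spin": 0},{"grip": 0,"offset": [0,0,0],"spin": 0},{"grip": 0,"offset": [0,0,0],"spin": 0}]'

```text
time_s: 7.4
tcp_pos: [0.4401, 0.0261, 0.1161]
ee_rot: [[-0.128, -0.992, 0.0], [-0.992, 0.128, 0.0], [-0.0, -0.0, -1.0]]
wrist_force: [-3.2, 1.8, 5.3]
gripper_width: 0.156
gripper_force: 30.0
```

```bash
python3 -c "
from h import *
go([.465,.0235,.115],-97.5)"
```

```text
offset [-0.06 -2.51  0.11] spin 0.003 yaw -97.34 j [ 24.6  12.8 -34.6  -0.  -42.5 -32. ] tcp [0.4401 0.0261 0.1161] f [-3.2  1.8  5.3] t 7.4
```

Gripped, at 13.6 mm opening. Now I'll slide the cover 25 mm along box +x (tool −y).

Emit:
apply_moves --plan '[{"grip": 0,"offset": [0,-0.6,0],"spin": 0},{"grip": 0,"offset": [0,-1.2,0],"spin": 0},{"grip": 0,"offset": [0,-1.8,0],"spin": 0},{"grip": 0,"offset": [0,-2.2,0],"spin": 0},{"grip": 0,"offset": [0,-2.2,0],"spin": 0}]'

```text
time_s: 7.9
tcp_pos: [0.4615, 0.0228, 0.1161]
ee_rot: [[-0.128, -0.992, -0.002], [-0.992, 0.128, -0.001], [0.001, 0.001, -1.0]]
wrist_force: [-3.6, -0.4, 6.4]
gripper_width: 0.163
gripper_force: 30.0
```

Emit:
apply_moves --plan '[{"grip": 0,"offset": [0,-0.15,0],"spin": 0},{"grip": 0,"offset": [0,-0.3,0],"spin": 0},{"grip": 0,"offset": [0,-0.3,0],"spin": 0}]'

```text
time_s: 8.2
tcp_pos: [0.4637, 0.0224, 0.1161]
ee_rot: [[-0.128, -0.992, -0.003], [-0.992, 0.128, -0.001], [0.001, 0.003, -1.0]]
wrist_force: [-6.2, 0.9, 8.4]
gripper_width: 0.161
gripper_force: 30.0
```

Emit:
apply_moves --plan '[{"grip": 0,"offset": [0,-0.12,0],"spin": 0},{"grip": 0,"offset": [0,-0.2,0],"spin": 0},{"grip": 0,"offset": [0,-0.2,0],"spin": 0}]'

```text
time_s: 8.5
tcp_pos: [0.4641, 0.0223, 0.1161]
ee_rot: [[-0.128, -0.992, -0.006], [-0.992, 0.128, -0.001], [0.002, 0.006, -1.0]]
wrist_force: [-11.8, 4.0, 13.4]
gripper_width: 0.158
gripper_force: 30.0
```

```bash
python3 -c "
from h import *
go([.465,.0235,.115],-97.5)
c=cap('wrist','wr4');print(r.sense()['moment'])"
```

```text
offset [-0.13 -0.08  0.11] spin 0.002 yaw -97.36 j [ 22.8  15.1 -31.2  -0.1 -44.  -30.1] tcp [0.4641 0.0223 0.1161] f [-11.8   4.   13.4] t 8.5
[1.26569018 3.05476917 0.06490973]
```

View pics/wr4.png

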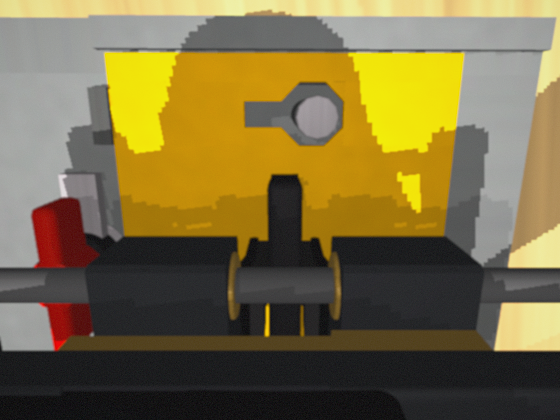

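The force rose with no further motion, so the cover is at its stop, and the stud head (318,115) sits in the wide end of the slot. I'll relax the push and then lift.

Emit:
apply_moves --plan '[{"grip": 0,"offset": [0,0.3,0],"spin": 0},{"grip": 0,"offset": [0,0.3,0],"spin": 0},{"grip": 0,"offset": [0,0.3,-0.4],"spin": 0},{"grip": 0,"offset": [0,0.3,-0.8],"spin": 0},{"grip": 0,"offset": [0,0.3,-1.2],"spin": 0}]'

```text
time_s: 9.05
tcp_pos: [0.4638, 0.0229, 0.1272]
ee_rot: [[-0.128, -0.992, -0.001], [-0.992, 0.128, -0.0], [0.0, 0.001, -1.0]]
wrist_force: [-0.0, -0.0, -3.8]
gripper_width: 0.156
gripper_force: 30.0
```

Emit:
apply_moves --plan '[{"grip": 0,"offset": [0,0,-2],"spin": 0},{"grip": 0,"offset": [0,0,-4],"spin": 0},{"grip": 0,"offset": [0,0,-6],"spin": 0},{"grip": 0,"offset": [0,0,-7.5],"spin": 0},{"grip": 0,"offset": [0,0,-7.5],"spin": 0}]'

```text
time_s: 9.55
tcp_pos: [0.4654, 0.0234, 0.2045]
ee_rot: [[-0.127, -0.992, 0.005], [-0.992, 0.127, 0.002], [-0.002, -0.005, -1.0]]
wrist_force: [0.5, 0.2, -4.1]
gripper_width: 0.152
gripper_force: 30.0
```

```bash
python3 -c "
from h import *
go([.446,-.378,.2],-95)"
```

```text
offset [40.06 -3.19  0.37] spin -0.04 yaw -97.32 j [ 23.    8.4 -24.7   0.  -56.6 -30.3] tcp [0.4654 0.0234 0.2045] f [ 0.5  0.2 -4.1] t 9.55
```

Emit:
apply_moves --plan '[{"grip": 0,"offset": [2,-0.2,0],"spin": 0},{"grip": 0,"offset": [5,-0.4,0],"spin": 0},{"grip": 0,"offset": [9,-0.7,0],"spin": 0},{"grip": 0,"offset": [13,-1,0],"spin": 0},{"grip": 0,"offset": [17,-1.4,0],"spin": 0}]'

```text
time_s: 10.05
tcp_pos: [0.4552, -0.1486, 0.2012]
ee_rot: [[-0.127, -0.992, -0.002], [-0.992, 0.127, 0.001], [-0.0, 0.002, -1.0]]
wrist_force: [1.7, -0.1, -4.5]
gripper_width: 0.155
gripper_force: 30.0
```

Emit:
apply_moves --plan '[{"grip": 0,"offset": [4,-0.3,0],"spin": 0},{"grip": 0,"offset": [8,-0.6,0],"spin": 0},{"grip": 0,"offset": [12,-0.9,0],"spin": -0.04},{"grip": 0,"offset": [16,-1.3,0],"spin": -0.06},{"grip": 0,"offset": [20,-1.6,0],"spin": -0.08}]'

```text
time_s: 10.55
tcp_pos: [0.4458, -0.3491, 0.2008]
ee_rot: [[-0.048, -0.999, -0.002], [-0.999, 0.048, 0.002], [-0.001, 0.002, -1.0]]
wrist_force: [0.6, -0.1, -3.4]
gripper_width: 0.158
gripper_force: 30.0
```

Emit:
apply_moves --plan '[{"grip": 0,"offset": [2,-0.1,0],"spin": 0},{"grip": 0,"offset": [3,-0.2,0],"spin": 0},{"grip": 0,"offset": [3,-0.2,0],"spin": 0},{"grip": 0,"offset": [3,-0.2,0],"spin": 0}]'

```text
time_s: 10.95
tcp_pos: [0.4468, -0.3769, 0.2017]
ee_rot: [[-0.048, -0.999, -0.001], [-0.999, 0.048, 0.001], [-0.001, 0.001, -1.0]]
wrist_force: [-0.6, 0.9, -3.1]
gripper_width: 0.157
gripper_force: 30.0
```

```bash
python3 - <<'E'
from h import *
go([.446,-.378,.036],-93)
cap('top','top3');cap('wrist','wr5')
a=load('top3')['img'][130:330,200:480];b=load('wr5')['img']
cv2.imwrite('pics/m4.png',np.hstack([cv2.resize(a,(420,300)),cv2.resize(b,(380,300))]))
E
```

```text
offset [ 0.14  0.06 16.57] spin 0.005 yaw -92.74 j [-24.3  20.1  -8.9  -0.  -61.1  21.6] tcp [ 0.4468 -0.3769  0.2017] f [-0.6  0.9 -3.1] t 10.95
```

View pics/m4.png

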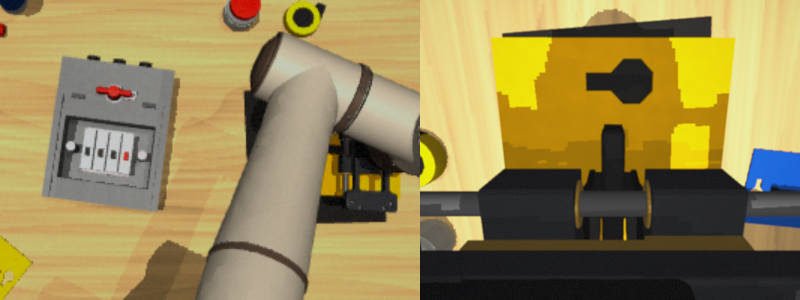

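The box is open with the knob across it at (115,92), and the cover hangs level over the mat. I'll lower it.

Emit:
apply_moves --plan '[{"grip": 0,"offset": [0,0,3],"spin": 0},{"grip": 0,"offset": [0,0,6.5],"spin": 0},{"grip": 0,"offset": [0,0,10],"spin": 0},{"grip": 0,"offset": [0,0,13],"spin": 0},{"grip": 0,"offset": [0,0,15],"spin": 0}]'

```text
time_s: 11.55
tcp_pos: [0.4465, -0.3762, 0.0507]
ee_rot: [[-0.047, -0.999, -0.002], [-0.999, 0.047, 0.001], [-0.001, 0.002, -1.0]]
wrist_force: [-0.2, -0.2, -3.5]
gripper_width: 0.156
gripper_force: 30.0
```

Emit:
apply_moves --plan '[{"grip": 0,"offset": [0,0,0.3],"spin": 0},{"grip": 0,"offset": [0,0,0.6],"spin": 0},{"grip": 0,"offset": [0,0,0.9],"spin": 0},{"grip": 0,"offset": [0,0,1.1],"spin": 0},{"grip": 0,"offset": [0,0,1.2],"spin": 0}]'

```text
time_s: 12.05
tcp_pos: [0.4476, -0.3781, 0.0414]
ee_rot: [[-0.048, -0.999, 0.002], [-0.999, 0.048, -0.001], [0.001, -0.002, -1.0]]
wrist_force: [-0.5, -0.1, -4.1]
gripper_width: 0.154
gripper_force: 30.0
```

Emit:
apply_moves --plan '[{"grip": 0,"offset": [0,0,0.1],"spin": 0},{"grip": 0,"offset": [0,0,0.2],"spin": 0},{"grip": 0,"offset": [0,0,0.3],"spin": 0},{"grip": 0,"offset": [0,0,0.35],"spin": 0},{"grip": 0,"offset": [0,0,0.35],"spin": 0}]'

```text
time_s: 12.55
tcp_pos: [0.4471, -0.3779, 0.0369]
ee_rot: [[-0.048, -0.999, -0.0], [-0.999, 0.048, 0.0], [-0.0, 0.0, -1.0]]
wrist_force: [0.2, 0.1, -4.1]
gripper_width: 0.155
gripper_force: 30.0
```

Emit:
apply_moves --plan '[{"grip": 0,"offset": [0,0,0.06],"spin": 0},{"grip": 0,"offset": [0,0,0.12],"spin": 0},{"grip": 0,"offset": [0,0,0.18],"spin": 0},{"grip": 0,"offset": [0,0,0.18],"spin": 0}]'

```text
time_s: 12.95
tcp_pos: [0.4471, -0.3779, 0.0352]
ee_rot: [[-0.048, -0.999, -0.0], [-0.999, 0.048, -0.0], [0.0, 0.0, -1.0]]
wrist_force: [-0.3, -0.2, -2.9]
gripper_width: 0.162
gripper_force: 30.0
```

Emit:
apply_moves --plan '[{"grip": 0,"offset": [0,0,0.05],"spin": 0},{"grip": 0,"offset": [0,0,0.1],"spin": 0},{"grip": 0,"offset": [0,0,0.1],"spin": 0}]'

```text
time_s: 13.25
tcp_pos: [0.4472, -0.3779, 0.0352]
ee_rot: [[-0.048, -0.999, 0.0], [-0.999, 0.048, -0.0], [0.0, -0.0, -1.0]]
wrist_force: [-1.6, 2.3, 4.6]
gripper_width: 0.157
gripper_force: 30.0
```

It's resting on the mat: the force has changed sign. I'll release it and rise straight up.

Emit:
apply_moves --plan '[{"grip": 0.5,"offset": [0,0,0],"spin": 0},{"grip": 0.5,"offset": [0,0,0],"spin": 0},{"grip": 0.5,"offset": [0,0,0],"spin": 0},{"grip": 0.5,"offset": [0,0,-0.3],"spin": 0},{"grip": 0.5,"offset": [0,0,-2],"spin": 0}]'

```text
time_s: 13.75
tcp_pos: [0.4459, -0.3773, 0.0526]
ee_rot: [[-0.048, -0.999, -0.004], [-0.999, 0.048, 0.002], [-0.002, 0.004, -1.0]]
wrist_force: [-0.2, -0.0, 0.6]
gripper_width: 0.477
gripper_force: 0.0
```

Emit:
apply_moves --plan '[{"grip": 0.5,"offset": [0,0,-4],"spin": 0},{"grip": 0.5,"offset": [0,0,-8],"spin": 0},{"grip": 0.5,"offset": [0,0,-12],"spin": 0},{"grip": 0.5,"offset": [0,0,-16],"spin": 0},{"grip": 0.5,"offset": [0,0,-20],"spin": 0}]'

```text
time_s: 14.25
tcp_pos: [0.4469, -0.3778, 0.2562]
ee_rot: [[-0.048, -0.999, 0.001], [-0.999, 0.048, -0.0], [0.0, -0.001, -1.0]]
wrist_force: [-0.4, -0.9, -1.4]
gripper_width: 0.499
gripper_force: 0.0
```

Emit:
apply_moves --plan '[{"grip": 0.5,"offset": [-4,0,0],"spin": 0},{"grip": 0.5,"offset": [-8,0,0],"spin": 0},{"grip": 0.5,"offset": [-12,0,0],"spin": 0},{"grip": 0.5,"offset": [-16,0,0],"spin": 0},{"grip": 0.5,"offset": [-20,0,0],"spin": 0}]'

```text
time_s: 14.75
tcp_pos: [0.4565, -0.1767, 0.2545]
ee_rot: [[-0.048, -0.999, 0.001], [-0.999, 0.048, -0.0], [0.0, -0.001, -1.0]]
wrist_force: [0.5, 1.3, -0.8]
gripper_width: 0.5
gripper_force: 0.0
```

Emit:
apply_moves --plan '[{"grip": 0.5,"offset": [-4,0,0],"spin": 0},{"grip": 0.5,"offset": [-8,0,0],"spin": 0},{"grip": 0.5,"offset": [-12,0,0],"spin": 0},{"grip": 0.5,"offset": [-12,0,0],"spin": 0},{"grip": 0.5,"offset": [-12,0,0],"spin": 0}]'

```text
time_s: 15.25
tcp_pos: [0.4625, -0.0575, 0.2545]
ee_rot: [[-0.046, -0.999, 0.001], [-0.999, 0.046, -0.0], [-0.0, -0.001, -1.0]]
wrist_force: [0.3, -0.6, -0.4]
gripper_width: 0.5
gripper_force: 0.0
```

```bash
python3 -c "
from h import *
cap('top','top4');print(r.sense()['time_s'])"
```

```text
15.3
```

View pics/top4.png

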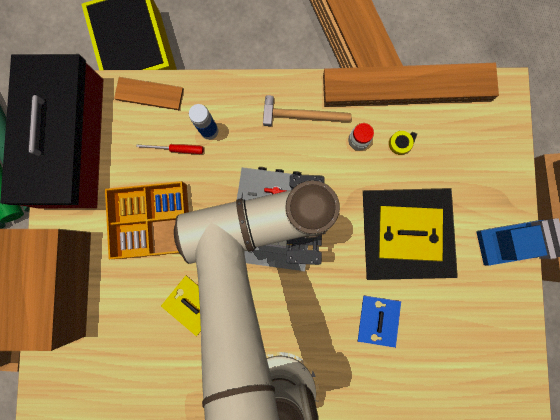

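The cover lies flat and handle up on the mat, at about (411,233), and the other things on the bench are where they were.

```bash
python3 -c "
from station import r
print(r.finish_job())"
```

```text
the job is handed in; nothing more can be done
None
```

The job is done and handed in at about 15.3 s: the latch is turned open, the cover lies flat and handle up on the black mat, and nothing else on the bench looked disturbed.

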